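# Release a bent air pipe from its push-fit outlet and clip it into the pipe rack

### The arm

A 6-joint arm with a two-finger parallel gripper is mounted at the origin on the work surface. World frame = base frame: x ahead of the robot, y to its left, z up, the work surface at z = 0. Lengths are in mm, angles in rad, forces in N, time in s.
With the tool pointing down it reaches from about 350 to 775 mm from the base axis. Payload 5.5 kg.
Tool frame: the origin (TCP) lies midway between the tips of the shut fingers; the grasp point (between the pads) lies robot.tcp_to_grasp behind it (robot.tcp_to_grasp is the distance from the TCP to the grasp point, in mm); z points along the fingers, y is the direction in which the jaws open and shut (so a half turn about z gives the same grasp; the last joint's range is limited). The gripper opens to 85 mm and grips with 20 to 120 N. Pads are 22 mm wide; open, the fingers measure 114 mm over their backs; the gripper's body (76 mm by 85 mm) begins 54 mm behind the grasp point. The pads swing forward as they close: fully open they stand 13 mm farther back than shut.
Start: joints at [1.08, 0.313, 0.046, 1.304, 0, 1.431], TCP at [197.625, 540.015, 231.323] pointing down, gripper open.
Joint ranges: [-2.76, 2.76], [-0.86, 1.69], [-1.03, 1.26], [-2.2, 2.34], [-1.47, 1.5], [-3.14, 3.14]. Speed limits (rad/s): [2.57, 2.57, 3.14, 3.14, 3.14, 3.14].

### API

Orientations are given as a unit quaternion [w, x, y, z].
In Python, from rig import robot, vision, order, finder gives the robot as it stands. The module is installed in compiled form; this text tells all that it offers.
- The arm moves only by the tool arm_command, never from a script. Its arguments are lists of equal length, an entry for each row: "dp": the shift along the tool's x, y, z in m, a list of three; "delta_rot": the turn, a rotation vector about the tool's x, y, z in degrees, a list of three; "jaw": the closure, from 0 (fully open) to 1 (shut). In form: {"dp": [[x, y, z], ...], "delta_rot": [[ax, ay, az], ...], "jaw": [jaw, ...]}. A call has 1 to 5 rows; each row shifts and turns the commanded pose from where the row before left it, along the tool's axes as they then stand; what a row does not reach is not made up. A row lasts 1/8 s, in which the tool goes at most 62.5 mm and 10.7 degrees, less where a joint would pass 70% of its speed; a pose out of reach is approached as far as the arm can. A call with a gripper value outside its range is refused whole. The fingers move at their own pace and stop on an object; "newtons" is the grip in N (left out, the last holds). Time passes only in rows, so rows that do not move let the fingers close. It gives the time, the measured TCP pose, the force and the opening at its end, in the units of the state.
- robot.get_obs(): the state, without advancing time (a new reading comes with each control period).
- vision.get_image(name): name is "side" or "top"; returns (picture, depth): 400x640x3 uint8, red, green, blue; 400x640 float32, mm along the optical axis (not along the pixel's ray), 0 where there is no reading.
- vision.camera_params(name): a dict with "K" (3x3 intrinsics, pixels), "view" (4x4, takes a point from world to camera coordinates). Camera axes: x right, y down, z forward; pixel columns grow to the right and rows downward; lengths in mm; the calibration is good to about 2 mm. A picture is of the moment at which its call begins. camera_params takes no time and is no camera call.
- order.hand_in(): hands the job in, once; it reports no verdict.
Trained networks look in the newest picture that a camera, given by its name, has taken for a name from the list of things; names that differ only in an ending like _2 or _b are one class to them, and where a whole thing is asked for, a point or a joint stands for the part that bears it (a point fixed in the world has none). Each returns a list of dicts, best first, with "p" (0 to 1); they miss things now and then, are a little off and sometimes report something else, mostly with a low value. They report only what shows in the picture. A call takes as long as a camera call. They do not tell look-alikes from the thing itself.
- finder.outline_of(thing, camera): "pixels" (400x640 bool, what is visible of it) and "at" ([column, row] in pixels, amid what is visible of it).
The state is a dict: "clock": time; "joints": joint angles; "joint_velocities": joint speeds; "joint_efforts": joint torques, N m; "tool_pos": TCP position; "ee_rot": TCP orientation; "ft_force": force on the tool from outside, world axes, zero at the start; "moment": the same for the moment, N m; "grip_width": finger opening in mm.
Only numpy, scipy, OpenCV 4.12 (cv2) and the standard library are available. Lean on these libraries where they do the work, as an engineer would, in place of code of your own. Each camera call takes 0.05 s, during which the arm holds its last target.

### The job

Take the bent steel air pipe off its push-fit outlet: hold the black release ring round it pressed down while you draw the pipe straight up and out. Then push the pipe's long leg fully home into both spring clips of the grey rack, about centred along it, with the short leg hanging down past the end of the rack, and let go. Leave the plugged outlet alone, do not bump the filter column, and do not push the pot, jar or pan handle about.

Things in the scene. Friction and masses are not known exactly. Their poses are not given: they have to be found in the camera images.
- pipe: rigid L-shaped steel pipe, 16 mm diameter, about 130 g. Origin: at the elbow, where the leg axes cross. Long leg along its +x, 165 mm, level at the start. Short leg along its -z, 82 mm, upright in outlet_a at the start, origin 34 mm above the raised ring's top. It may lean 2 degrees and can turn about the upright axis. The outlet's teeth lock in a 10 mm neck 64 to 73 mm below the origin.
- pipe_mid (a point): point on the axis of the pipe's long leg, 90 mm from the elbow origin; in the rack it should lie at rack_seat
- pipe_foot (a point): centre of the short leg's end, 82 mm below the pipe's origin
- outlet_a: push-fit outlet holding the bent pipe, fixed: 80 x 80 x 10 mm foot, brass body 48 mm in diameter up to 60 mm height, upright bore 17.4 mm wide with its floor 26 mm above the bench. On it, round the pipe, a black release ring, 54 mm outside, 18 mm hole, its top 74 mm above the bench when raised, 66 mm when down. Origin: centre of the underside, on the bore's axis.
- collet_a (a joint): travel of that ring, m: 0 raised, 0.008 fully down. Spring under 3 N plus damping 600 N s/m (9 N at 15 mm/s): press slowly, e.g. with fingertips either side of the pipe. Let go, it creeps back up: 0.005 after about 1 s. The teeth hold the pipe unless the ring is over 0.005 down; once the pipe is 5 mm up it is free. With the ring raised no pull releases it.
- outlet_b: a second outlet of the same shape and size as outlet_a, closed by a short plug; to be left alone. Origin: centre of the underside
- collet_b (a joint): travel of outlet_b's release ring in m, 0 raised; leave it raised
- plug: dark steel plug standing in outlet_b, 62 mm high, head 28 mm in diameter, its top 88 mm above the bench. Origin: centre of its foot
- rack: grey fixed rack: base 110 (x) x 90 (y) x 12 mm, pillars at x = -36 and +36 mm, each with a spring clip 14 mm long (in x). The clips stand in line along the rack's x; their jaws part in y: 11 mm throat 109 mm above the bench, flared mouth about 40 mm wide at the top, about 125 mm above the bench. The pipe may lie either way round. Origin: centre of the underside, z up.
- rack_seat (a point): point midway between the clips, 100 mm above the bench, on the axis of a fully seated pipe. A pipe laid in the mouths rests with its axis about 15 mm higher and needs about 10 to 18 N to snap in, e.g. pressed from above with closed fingertips on the long leg midway between the clips; the top of the seated leg is 108 mm above the bench.
- filter: fixed air filter column standing between outlets and rack, 42 mm in diameter (foot 60 x 60 mm, a gauge stands 24 mm out from the axis near the top), 200 mm high. Origin: centre of the underside
- pot: open steel pot, 130 mm across the rim and 75 mm high, a side handle at each of its +y and -y (about 200 mm across them), loose. Origin: centre of the underside
- jar: closed glass jar, 68 mm in diameter, 85 mm high, red cap, loose. Origin: centre of the underside
- handle: red pan handle lying on the bench, 130 mm long along its x with the steel tang to +x, 24 mm wide, 20 mm high, loose. Origin: underside, middle of the 100 mm red grip
Not all that is in view belongs to the job. What is shaped like the outlet_a but purple is not meant.

How it is judged (in metres and radians):
On the way, in this order (a step that is already met when the one before it is completed fails the run):
1. the release ring of the pipe's outlet is pressed at least 5.5 mm down (value of joint collet_a above 0.0055 m), for 0.05 s.
2. the pipe has come up 8 mm while the ring is still at least 3.5 mm down (value of joint collet_a above 0.0035 m and z of pipe_foot in the frame of outlet_a above 0.034 m).
3. the pipe's foot is clear above the outlet (z of pipe_foot in the frame of outlet_a above 0.078 m), for 0.05 s.
At the end, for the whole second after the job is handed in: The pipe's long leg sits in both clips: its mid point within 5 mm of the seat in height and sideways and within 22 mm along the rack, the leg within 0.07 rad of the line of the clips, the short leg hanging down (within 0.5 rad), at rest and released (z of pipe_mid in the frame of rack_seat between -0.005 and 0.005 m and y of pipe_mid in the frame of rack_seat between -0.005 and 0.005 m and x of pipe_mid in the frame of rack_seat between -0.022 and 0.022 m and angle between the x axis of pipe and the x axis of rack, either way round below 0.07 rad and angle between pipe's own z axis and vertical below 0.5 rad and linear speed of pipe below 0.03 m/s); the robot touches nothing.
It fails at once if the plug is moved by more than 12 mm (distance of plug from where it was at the start of the episode above 0.012 m).
It fails at once if the plugged outlet's ring is pressed by more than 4 mm (value of joint collet_b above 0.004 m).
It fails at once if the filter column is bumped with more than 8 N (contact force between filter and anything else above 8 N).
It fails at once if the pot, the jar or the pan handle is pushed by more than 30 mm (distance of any of pot, jar, handle from where it was at the start of the episode above 0.03 m).
It also fails if it takes over 54 s, if anything falls off the work surface, if the arm or the gripper's body presses on something with over 40 N, if the wrist force passes 120 N, or if a joint passes its speed limit or range.

## Working session

There is one attempt and no reset: what is moved stays moved. The work goes in short steps, Python scripts to look and compute and a tool call to move; the robot and the scene stay as the last step left them, time stands still between calls to the robot, and variables do not carry over. Pictures are saved under pics/ and viewed, and the job is handed in when it is done.

Besides the shell and the picture viewer there is one more tool, called after "Call:" as name(argument=value, ...) on one line, values as JSON. arm_command: Moves the arm, as the interface text tells. Its arguments: {"type":"object","properties":{"dp":{"type":"array","items":{"type":"array","items":{"type":"number"}}},"delta_rot":{"type":"array","items":{"type":"array","items":{"type":"number"}}},"jaw":{"type":"array","items":{"type":"number"}},"newtons":{"type":"number"}},"required":["dp","delta_rot","jaw"]}

```bash
mkdir -p pics; cat > h.py <<'E'
import numpy as np,cv2
from rig import robot,vision,order,finder
def snap(n,tag):
    im,d=vision.get_image(n); cv2.imwrite(f'pics/{tag}.png',im[:,:,::-1]); np.savez(f'{tag}.npz',im=im,d=d); return im,d
def world(n,d,mask=None):
    p=vision.camera_params(n);K=np.array(p['K']);V=np.array(p['view'])
    if mask is None: mask=d>0
    v,u=np.nonzero(mask&(d>0)); z=d[v,u]
    c=np.stack([(u-K[0,2])*z/K[0,0],(v-K[1,2])*z/K[1,1],z,np.ones_like(z)])
    return (np.linalg.inv(V)@c)[:3].T,u,v
E
python3 - <<'E'
from h import *
for n in['side','top']:
    snap(n,n+'0'); p=vision.camera_params(n); print(np.round(p['K'],1),np.round(p['view'],3))
o=robot.get_obs(); print(o, robot.tcp_to_grasp)
E
```

```text
[[361.8   0.  321.8]
 [  0.  361.8 197.3]
 [  0.    0.    1. ]] [[ 9.940000e-01 -1.100000e-01  5.000000e-03 -5.339490e+02]
 [-5.500000e-02 -5.340000e-01 -8.430000e-01  1.079050e+02]
 [ 9.500000e-02  8.380000e-01 -5.370000e-01  1.009226e+03]
 [ 0.000000e+00  0.000000e+00  0.000000e+00  1.000000e+00]]
[[505.9   0.  328.4]
 [  0.  505.9 205.9]
 [  0.    0.    1. ]] [[-0.000000e+00 -1.000000e+00  1.000000e-03  8.018000e+00]
 [-9.870000e-01  0.000000e+00 -1.620000e-01  5.332060e+02]
 [ 1.620000e-01 -1.000000e-03 -9.870000e-01  1.500419e+03]
 [ 0.000000e+00  0.000000e+00  0.000000e+00  1.000000e+00]]
{'clock': 0.1, 'joints': array([ 1.08039293e+00,  3.13939076e-01,  4.51099248e-02,  1.30361043e+00,
       -1.13339871e-05,  1.43122723e+00]), 'joint_velocities': array([ 7.03865381e-05, -1.39662151e-03,  2.87327164e-03,  1.46259570e-04,
       -1.39222757e-06,  7.48541054e-04]), 'joint_efforts': array([ 3.49752743e-03, -4.81723845e+01,  2.99244887e+01,  1.26970850e-02,
       -8.86876433e-05,  6.96909495e-06]), 'tool_pos': array([197.39760238, 539.57395073, 230.49729934]), 'ee_rot': array([-2.49155199e-04,  1.74518836e-01,  9.84653493e-01, -7.82960804e-04]), 'ft_force': array([-0.04983243, -0.07919208, -0.29368176]), 'moment': array([0.00126028, 0.02299015, 0.0133554 ]), 'grip_width': 85.52531766944615} 18.700000000000003
```

View pics/side0.png

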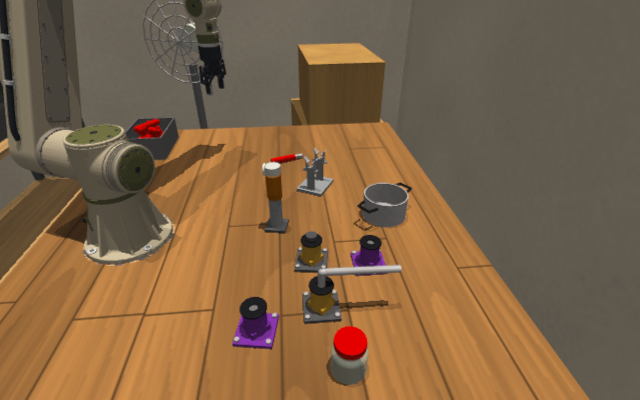

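View pics/top0.png

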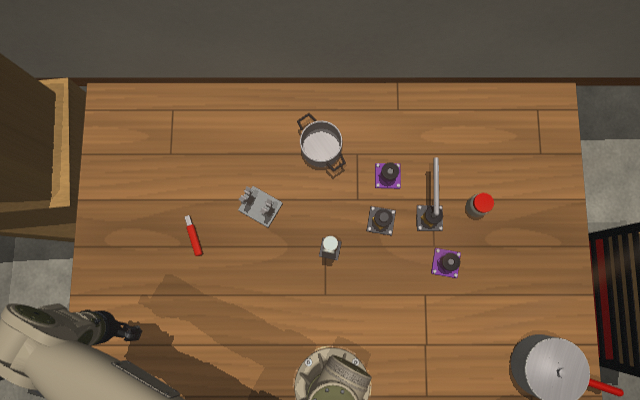

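The top view shows the pipe elbow at (431,214) with its long leg running up to (436,160). The plugged outlet is at (381,219), the rack at (260,206), the filter at (330,248), the pot at (321,145), the jar at (481,205) and the handle at (194,235). Things that could be taken for outlet_a:
- The brass outlet with the pipe at (430,217), which is the one I want.
- The plugged brass outlet_b at (381,219).
- The purple one at (388,175).
- The purple one at (447,263).

```bash
python3 - <<'E'
from h import *
A=np.load('top0.npz');B=np.load('side0.npz')
crop=cv2.resize(A['im'][140:240,350:510,::-1],None,fx=5,fy=5,interpolation=cv2.INTER_CUBIC);
cv2.imwrite('pics/c1.png',crop)
cv2.imwrite('pics/c2.png',cv2.resize(A['im'][175:240,225:305,::-1],None,fx=8,fy=8,interpolation=cv2.INTER_CUBIC))
cv2.imwrite('pics/c3.png',cv2.resize(B['im'][220:330,280:420,::-1],None,fx=5,fy=5,interpolation=cv2.INTER_CUBIC))
for n,D in(('top',A),('side',B)):
  for t in['pipe','outlet_a','rack','filter','pot','jar','handle','plug']:
    for r in finder.outline_of(t,n)[:4]:
        P,u,v=world(n,D['d'],r['pixels'])
        if len(P): print(n,t,round(r['p'],2),np.round(r['at']),len(P),'med',np.round(np.median(P,0)),'lo',np.round(np.percentile(P,2,0)),'hi',np.round(np.percentile(P,98,0)))
print(robot.get_obs()['clock'])
E
```

```text
top pipe 0.55 [438. 187.] 301 med [ 578. -306.  114.] lo [ 497. -315.   89.] hi [ 663. -299.  120.]
top outlet_a 0.92 [380. 221.] 652 med [ 488. -151.   14.] lo [ 454. -199.   -1.] hi [ 536. -115.   85.]
top outlet_a 0.83 [387. 173.] 623 med [ 629. -172.   18.] lo [ 600. -217.    4.] hi [ 675. -139.   80.]
top outlet_a 0.76 [429. 220.] 616 med [ 494. -293.   14.] lo [ 463. -344.    1.] hi [ 541. -266.   80.]
top outlet_a 0.62 [449. 266.] 692 med [ 361. -343.   17.] lo [ 325. -389.    3.] hi [ 404. -311.   80.]
top rack 0.59 [260. 205.] 1032 med [537. 224.  15.] lo [487. 165.   6.] hi [587. 277. 123.]
top filter 0.62 [326. 248.] 422 med [399.   4. 178.] lo [377. -25.   2.] hi [439.  34. 206.]
top pot 0.78 [318. 143.] 1766 med [742.  34.  10.] lo [659. -31.  -1.] hi [808.  95.  78.]
top jar 0.59 [476. 204.] 502 med [ 534. -442.   82.] lo [ 506. -478.   13.] hi [ 565. -420.   92.]
top handle 0.54 [191. 238.] 334 med [442. 422.  18.] lo [388. 398.   1.] hi [503. 448.  28.]
top plug 0.57 [382. 216.] 82 med [ 496. -153.   87.] lo [ 482. -168.   74.] hi [ 508. -140.   94.]
top plug 0.41 [43
[... 972 characters left out ...]
.]
side jar 0.84 [347. 354.] 1863 med [ 532. -473.   69.] lo [ 504. -487.    4.] hi [ 564. -430.   85.]
side jar 0.34 [319. 290.] 220 med [ 495. -318.   73.] lo [ 477. -333.   69.] hi [ 521. -291.   75.]
side handle 0.58 [288. 159.] 188 med [448. 419.  13.] lo [387. 398.  -2.] hi [505. 479.  20.]
side handle 0.35 [323. 304.] 1371 med [ 498. -325.   16.] lo [ 463. -346.    2.] hi [ 538. -274.   74.]
side handle 0.26 [386. 201.] 1727 med [727.   7.  44.] lo [654. -35.   2.] hi [788.  94.  74.]
side plug 0.65 [320. 301.] 1313 med [ 497. -324.   16.] lo [ 462. -346.    4.] hi [ 537. -274.   74.]
side plug 0.42 [311. 236.] 110 med [ 492. -159.   86.] lo [ 478. -169.   -1.] hi [505. -34.  88.]
0.9
```

View pics/c1.png

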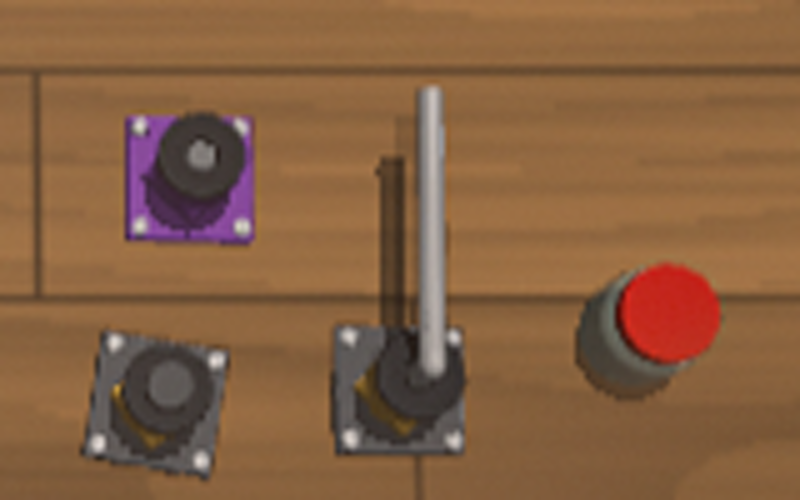

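View pics/c2.png

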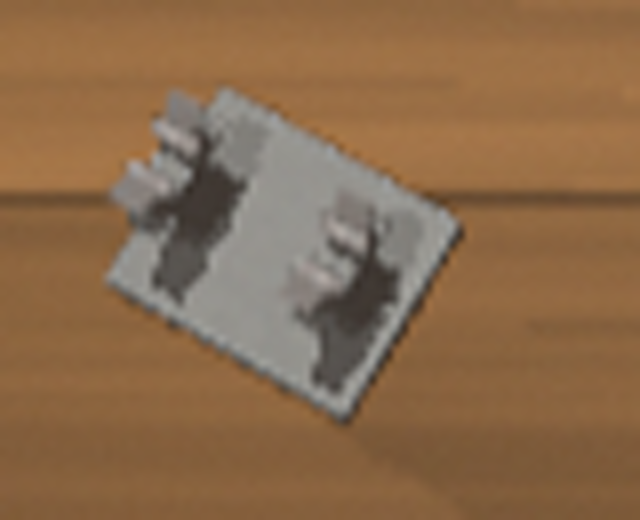

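View pics/c3.png

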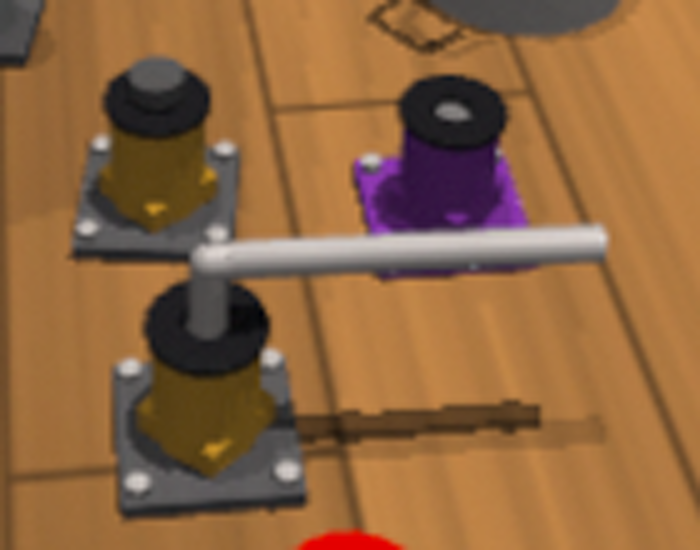

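The crops confirm it: the brass outlet carrying the pipe is outlet_a, both purple ones are decoys, and outlet_b holds the plug. Next I fit the precise poses.

```bash
python3 - <<'E'
from h import *
def fit(n,D):
    P,u,v=world(n,D['d']); im=D['im'][v,u].astype(int)
    print('==',n)
    # pipe long leg
    m=(P[:,2]>95)&(P[:,2]<125)&(P[:,0]>520)&(P[:,0]<680)&(abs(P[:,1]+308)<25)
    Q=P[m]; c=Q.mean(0); w=np.linalg.svd(Q-c)[2][0]; w*=np.sign(w[0]); print('leg',len(Q),c.round(1),w.round(3),'ang',np.degrees(np.arctan2(w[1],w[0])), 'ztop',np.percentile(Q[:,2],[5,50,95]).round(1))
    # leg end extents
    m=(P[:,2]>100)&(P[:,2]<125)&(P[:,0]>460)&(P[:,0]<700)&(abs(P[:,1]+308)<25); print(' x ext',np.percentile(P[m][:,0],[0.5,1,99,99.5]).round(1))
    for nm,(x,y) in dict(a=(495,-308),b=(491,-155)).items():
        near=np.hypot(P[:,0]-x,P[:,1]-y)<65
        m=near&(P[:,2]>3)&(P[:,2]<16); r=cv2.minAreaRect(P[m][:,:2].astype(np.float32)); print('foot',nm,r)
        m=near&(P[:,2]>69)&(P[:,2]<78); Q=P[m]; (cx,cy),rr=cv2.minEnclosingCircle(Q[:,:2].astype(np.float32)); print(' ring',len(Q),cx,cy,rr,np.median(Q[:,2]))
    near=np.hypot(P[:,0]-537,P[:,1]-220)<80
    m=near&(P[:,2]>7)&(P[:,2]<18); r=cv2.minAreaRect(P[m][:,:2].astype(np.float32)); print('rack base',r, np.median(P[m][:,2]))
    m=near&(P[:,2]>95)&(P[:,2]<135); Q=P[m]; print('clips',len(Q),Q.max(0),np.median(Q,0))
    lab=cv2.kmeans(Q[:,:2].astype(np.float32),2,None,(3,50,.1),5,cv2.KMEANS_PP_CENTERS); ce=lab[2]; print(ce, 'mid',ce.mean(0),'ang',np.degrees(np.arctan2(*(ce[1]-ce[0])[::-1])),np.linalg.norm(ce[1]-ce[0]))
    near=np.hypot(P[:,0]-400,P[:,1])<60; m=near&(P[:,2]>190); Q=P[m]; print('filter',cv2.minEnclosingCircle(Q[:,:2].astype(np.float32)))
for n in('top','side'): fit(n,np.load(n+'0.npz'))
E
```

```text
== top
leg 253 [ 596.5 -307.4  113.7] [ 0.999 -0.028 -0.023] ang -1.5834617037836838 ztop [108.  113.7 119.5]
 x ext [496.8 498.  667.9 669.7]
foot a ((493.4928894042969, -307.360107421875), (122.58415985107422, 128.10162353515625), 0.3161364197731018)
 ring 147 503.0466003417969 -305.4557800292969 26.754981994628906 73.92058076687567
foot b ((491.3180847167969, -154.9436492919922), (127.25418090820312, 122.96775817871094), 44.50732421875)
 ring 133 494.5807800292969 -154.68270874023438 26.811918258666992 74.5710448282075
rack base ((534.1351928710938, 211.79124450683594), (136.6034393310547, 139.5546875), 65.39270782470703) 12.46194118068297
clips 149 [578.3439934  267.00573937 132.71212559] [539.70622109 205.34917996 115.89215219]
[[557.37085 251.04202]
 [521.6581  189.30875]] mid [539.51447 220.17538] ang -120.04942 71.319
filter ((403.49169921875, 4.598902702331543), 24.572547912597656)
== side
leg 534 [ 592.5 -312.8  110. ] [ 1.    -0.027 -0.012] ang -1.5328812995998986 ztop [103.2 110.9 114.4]
 x ext [494.5 495.5 664.3 664.7]
foot a ((500.1003723144531, -307.27740478515625), (81.29341125488281, 79.66010284423828), 89.05643463134766)
 ring 322 500.1647644042969 -307.2339172363281 27.061840057373047 72.5946477811371
foot b ((491.63616943359375, -156.88742065429688), (81.7557373046875, 79.9019546508789), 80.1438980102539)
 ring 170 490.95123291015625 -156.2150421142578 27.680950164794922 72.46554756745161
rack base ((536.4356689453125, 218.83123779296875), (113.48152923583984, 91.04000854492188), 60.44271469116211) 10.537697711507803
clips 112 [574.12372166 268.0288281  125.10142469] [535.2186822  204.43056484 109.73201901]
[[516.3449  188.43277]
 [552.21967 251.12862]] mid [534.2823 219.7807] ang 60.22168 72.234116
filter ((401.44390869140625, 1.6720986366271973), 22.969955444335938)
```

```bash
cat >> h.py <<'E'
from scipy.spatial.transform import Rotation as Ro
def pose():
    o=robot.get_obs(); q=o['ee_rot']; return o,np.array(o['tool_pos']),Ro.from_quat([q[1],q[2],q[3],q[0]])
def plan(*targets):
    o,p,R=pose(); M=R.as_matrix()
    print('t',o['clock'],'p',p.round(1),'yawx',np.degrees(np.arctan2(M[1,0],M[0,0])).round(2),'z',M[:,2].round(3),'F',o['ft_force'].round(1),'w',round(o['grip_width'],1),'j',o['joints'].round(2))
    for t in targets:
        t=np.array(t,float); d=M.T@(t[:3]-p); print('->',t,'tool dp m',(d/1000).round(4),'len',np.linalg.norm(d).round(1))
        if len(t)>3:
            y=np.radians(t[3]); T=np.array([[np.cos(y),np.sin(y),0],[np.sin(y),-np.cos(y),0],[0,0,-1]]).T
            T=np.stack([[np.cos(y),np.sin(y),0],[np.sin(y),-np.cos(y),0],[0,0,-1]],1)
            print('   rotvec deg',np.degrees(Ro.from_matrix(M.T@T).as_rotvec()).round(2))
        p=t[:3]
E
python3 -c "
from h import *
plan([470,300,350],[540,-80,350],[501,-306,200,178.4])"
```

```text
t 0.9 p [197.6 540.  231.3] yawx 159.9 z [ 0.  0. -1.] F [-0.9  0.3  0.9] w 85.2 j [1.08 0.31 0.05 1.3  0.   1.43]
-> [470. 300. 350.] tool dp m [-0.3383 -0.1318 -0.1187] len 381.9
-> [540. -80. 350.] tool dp m [-0.1963 -0.3328 -0.    ] len 386.4
-> [ 501.  -306.   200.   178.4] tool dp m [-0.041  -0.2257  0.15  ] len 274.0
   rotvec deg [ 1.00e-02  0.00e+00 -1.85e+01]
```

Call:
arm_command(dp=[[-0.04,-0.015,-0.03],[-0.044,-0.017,-0.025],[-0.045,-0.018,-0.02],[-0.048,-0.02,-0.02],[-0.05,-0.02,-0.02]], delta_rot=[[0,0,0],[0,0,0],[0,0,0],[0,0,0],[0,0,0]], jaw=[0,0,0,0,0])

```text
clock: 1.52
tool_pos: [380.8, 376.4, 347.2]
ee_rot: [0.0, 0.174, 0.985, 0.0]
ft_force: [1.4, 0.3, 0.2]
grip_width: 85.3
```

Call:
arm_command(dp=[[-0.05,-0.02,0],[-0.05,-0.02,0],[-0.03,-0.04,0],[-0.027,-0.046,0],[-0.027,-0.046,0]], delta_rot=[[0,0,0],[0,0,0],[0,0,0],[0,0,0],[0,0,0]], jaw=[0,0,0,0,0])

```text
clock: 2.15
tool_pos: [493.9, 151.1, 346.3]
ee_rot: [0.0, 0.174, 0.985, 0.0]
ft_force: [0.2, 0.8, 0.1]
grip_width: 85.5
```

```bash
python3 -c "
from h import *
plan([540,-80,350],[501,-306,200,178.4])"
```

```text
t 2.15 p [493.9 151.1 346.3] yawx 159.91 z [ 0.  0. -1.] F [0.2 0.8 0.1] w 85.5 j [0.14 0.19 0.17 1.54 0.   0.49]
-> [540. -80. 350.] tool dp m [-0.1227 -0.2011 -0.0037] len 235.6
-> [ 501.  -306.   200.   178.4] tool dp m [-0.041  -0.2257  0.15  ] len 274.0
   rotvec deg [ 1.000e-02  2.000e-02 -1.849e+01]
```

Call:
arm_command(dp=[[-0.025,-0.042,0],[-0.025,-0.042,0],[-0.025,-0.042,0],[-0.025,-0.042,0],[-0.02,-0.042,0]], delta_rot=[[0,0,0],[0,0,0],[0,0,0],[0,0,0],[0,0,0]], jaw=[0,0,0,0,0])

```text
clock: 2.78
tool_pos: [534.3, -87.5, 346.3]
ee_rot: [0.0, 0.175, 0.985, 0.0]
ft_force: [0.8, 0.1, 0.2]
grip_width: 85.3
```

Call:
arm_command(dp=[[-0.01,-0.045,0.02],[-0.01,-0.045,0.03],[-0.01,-0.045,0.03],[-0.008,-0.045,0.03],[0,-0.03,0.03]], delta_rot=[[0,0,0],[0,0,0],[0,0,0],[0,0,0],[0,0,0]], jaw=[0,0,0,0,0])

```text
clock: 3.4
tool_pos: [497.2, -298.2, 205.2]
ee_rot: [0.0, 0.175, 0.985, -0.0]
ft_force: [-0.8, 0.7, 1.3]
grip_width: 85.2
```

Call:
arm_command(dp=[[0,0,0],[0,0,0],[0,0,0]], delta_rot=[[0,0,-9.25],[0,0,-9.25],[0,0,0]], jaw=[0,0,0])

```text
clock: 3.78
tool_pos: [497.5, -296.1, 206.2]
ee_rot: [-0.0, 0.015, 1.0, 0.0]
ft_force: [0.8, 0.2, 0.1]
grip_width: 85.7
```

```bash
python3 -c "
from h import *
plan([501,-306,200,178.4],[501,-306,130,178.4])"
```

```text
t 3.775 p [ 497.5 -296.1  206.2] yawx 178.28 z [-0.  0. -1.] F [0.8 0.2 0.1] w 85.7 j [-0.68  0.33  0.01  1.25  0.   -0.65]
-> [ 501.  -306.   200.   178.4] tool dp m [-0.0038 -0.0098  0.0062] len 12.1
   rotvec deg [ 0.01 -0.01 -0.12]
-> [ 501.  -306.   130.   178.4] tool dp m [-0.   -0.    0.07] len 70.0
   rotvec deg [ 0.01 -0.01 -0.12]
```

Call:
arm_command(dp=[[-0.0035,-0.0098,0.006],[0,0,0.02],[0,0,0.03],[0,0,0.02],[0,0,0]], delta_rot=[[0,0,0],[0,0,0],[0,0,0],[0,0,0],[0,0,0]], jaw=[0.64,0.64,0.64,0.64,0.64], newtons=30)

```text
clock: 4.4
tool_pos: [499.9, -305.3, 128.3]
ee_rot: [-0.001, 0.015, 1.0, 0.001]
ft_force: [-1.0, -0.9, 0.1]
grip_width: 30.6
```

```bash
python3 -c "
from h import *
plan([501,-306,80])
a,d=snap('top','t1');b,_=snap('side','s1')
c=[cv2.resize(x,(400,400),interpolation=cv2.INTER_CUBIC) for x in(a[130:250,370:490],b[190:330,270:410])]
cv2.imwrite('pics/m1.png',np.hstack(c)[:,:,::-1])"
```

```text
t 4.4 p [ 499.9 -305.3  128.3] yawx 178.32 z [-0.003  0.002 -1.   ] F [-1.  -0.9  0.1] w 30.6 j [-0.69  0.39 -0.11  1.08  0.   -0.66]
-> [ 501. -306.   80.] tool dp m [-0.0013 -0.0008  0.0483] len 48.3
```

View pics/m1.png

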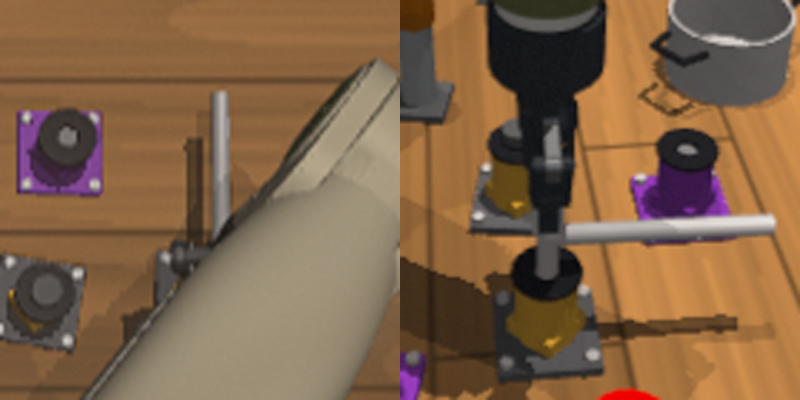

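The side crop shows the fingers over the elbow at about crop (550,220), with the front finger on the camera side of the pipe. The ring below is untouched. I'm descending.

Call:
arm_command(dp=[[-0.0013,-0.0008,0.015],[0,0,0.015],[0,0,0.01],[0,0,0.004],[0,0,0]], delta_rot=[[0,0,0],[0,0,0],[0,0,0],[0,0,0],[0,0,0]], jaw=[0.64,0.64,0.64,0.64,0.64])

```text
clock: 5.12
tool_pos: [501.9, -306.5, 85.9]
ee_rot: [-0.0, 0.014, 1.0, 0.0]
ft_force: [0.0, 0.1, -0.7]
grip_width: 30.6
```

Call:
arm_command(dp=[[0,0,0.003],[0,0,0.002],[0,0,0.002],[0,0,0.001],[0,0,0.001]], delta_rot=[[0,0,0],[0,0,0],[0,0,0],[0,0,0],[0,0,0]], jaw=[0.7,0.7,0.7,0.7,0.7])

```text
clock: 5.75
tool_pos: [502.1, -306.7, 77.2]
ee_rot: [0.0, 0.014, 1.0, 0.0]
ft_force: [-0.2, -0.2, 0.2]
grip_width: 25.6
```

```bash
python3 -c "
from h import *
plan([501,-306,66])
b,_=snap('side','s2')
cv2.imwrite('pics/m2.png',cv2.resize(b[220:330,260:410],None,fx=5,fy=5,interpolation=cv2.INTER_CUBIC)[:,:,::-1])"
```

```text
t 5.75 p [ 502.1 -306.7   77.2] yawx 178.4 z [ 0.  0. -1.] F [-0.2 -0.2  0.2] w 25.6 j [-0.68  0.43 -0.18  0.97  0.   -0.66]
-> [ 501. -306.   66.] tool dp m [0.0012 0.0007 0.0112] len 11.3
```

View pics/m2.png

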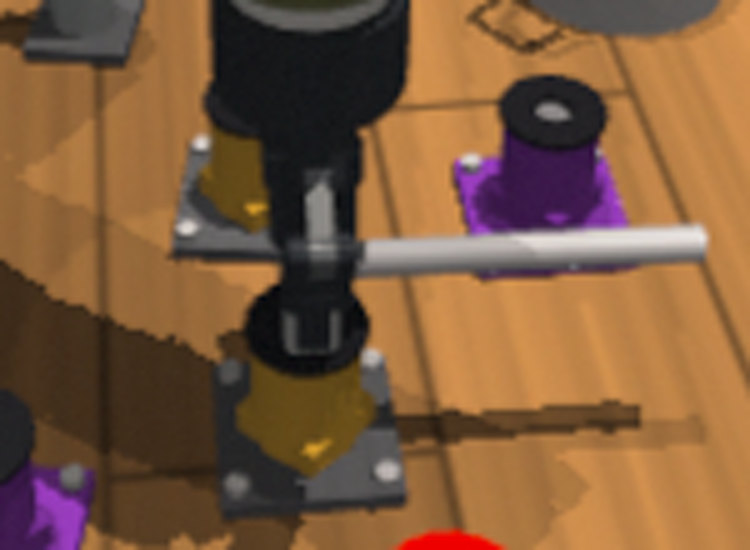

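Call:
arm_command(dp=[[0,0,0.0015],[0,0,0.0015],[0,0,0.0015],[0,0,0.0015],[0,0,0.0015]], delta_rot=[[0,0,0],[0,0,0],[0,0,0],[0,0,0],[0,0,0]], jaw=[0.7,0.7,0.7,0.7,0.7])

```text
clock: 6.42
tool_pos: [502.1, -306.7, 70.6]
ee_rot: [0.0, 0.014, 1.0, -0.0]
ft_force: [-1.4, 1.6, 7.2]
grip_width: 25.5
```

Call:
arm_command(dp=[[0,0,0.001],[0,0,0.001],[0,0,0.001]], delta_rot=[[0,0,0],[0,0,0],[0,0,0]], jaw=[0.7,0.7,0.7])

```text
clock: 6.8
tool_pos: [502.1, -306.7, 67.5]
ee_rot: [0.0, 0.014, 1.0, -0.0]
ft_force: [-2.2, 0.6, 6.1]
grip_width: 25.3
```

Call:
arm_command(dp=[[0,0,0.001],[0,0,0.001],[0,0,0.001],[0,0,0.001]], delta_rot=[[0,0,0],[0,0,0],[0,0,0],[0,0,0]], jaw=[0.7,0.7,0.7,0.7])

```text
clock: 7.3
tool_pos: [502.2, -306.8, 65.3]
ee_rot: [0.001, 0.014, 1.0, -0.0]
ft_force: [-5.8, 4.1, 21.9]
grip_width: 25.6
```

Call:
arm_command(dp=[[0,0,-0.001],[0,0,0],[0,0,0]], delta_rot=[[0,0,0],[0,0,0],[0,0,0]], jaw=[1,1,1], newtons=60)

```text
clock: 7.68
tool_pos: [502.8, -305.7, 66.1]
ee_rot: [0.001, 0.014, 1.0, 0.001]
ft_force: [-1.9, 5.7, 15.5]
grip_width: 14.8
```

Call:
arm_command(dp=[[0,0,-0.008],[0,0,-0.01],[0,0,-0.01],[0,0,-0.01],[0,0,-0.01]], delta_rot=[[0,0,0],[0,0,0],[0,0,0],[0,0,0],[0,0,0]], jaw=[1,1,1,1,1])

```text
clock: 8.3
tool_pos: [501.7, -306.8, 111.9]
ee_rot: [-0.001, 0.014, 1.0, -0.0]
ft_force: [-0.1, -0.0, -1.2]
grip_width: 14.4
```

```bash
python3 -c "
from h import *
plan([501,-306,66])
b,_=snap('side','s3')
cv2.imwrite('pics/m3.png',cv2.resize(b[200:330,260:410],None,fx=5,fy=4.5,interpolation=cv2.INTER_CUBIC)[:,:,::-1])"
```

```text
t 8.3 p [ 501.7 -306.8  111.9] yawx 178.4 z [-0.001 -0.    -1.   ] F [-0.1 -0.  -1.2] w 14.4 j [-0.68  0.4  -0.13  1.04 -0.   -0.66]
-> [ 501. -306.   66.] tool dp m [0.0006 0.0008 0.0459] len 45.9
```

View pics/m3.png

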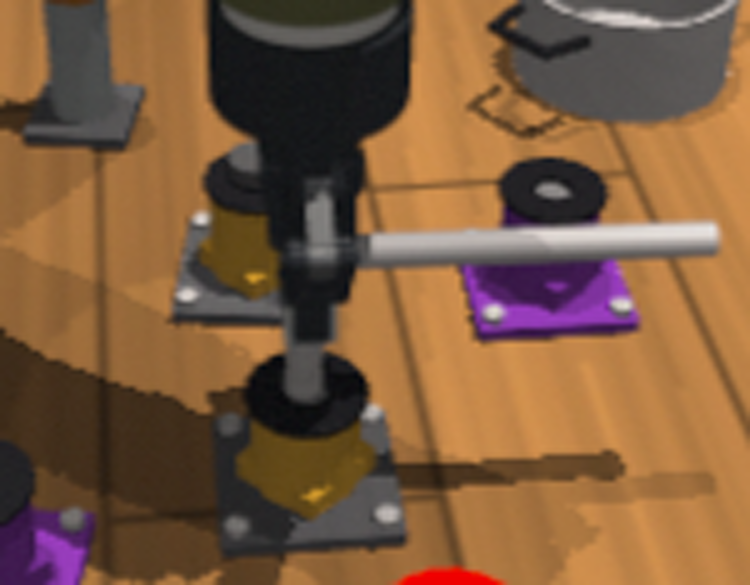

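The pipe is rising with the gripper: the elbow is at crop (320,250), the leg is level, and the ring stayed below. I keep going straight up.

Call:
arm_command(dp=[[0,0,-0.015],[0,0,-0.02],[0,0,-0.03],[0,0,-0.04],[0,0,-0.045]], delta_rot=[[0,0,0],[0,0,0],[0,0,0],[0,0,0],[0,0,0]], jaw=[1,1,1,1,1])

```text
clock: 8.98
tool_pos: [501.3, -306.8, 263.3]
ee_rot: [-0.001, 0.014, 1.0, -0.0]
ft_force: [0.4, 0.3, -1.2]
grip_width: 14.9
```

```bash
python3 - <<'E'
from h import *
o,p,R=pose()
im,d=snap('top','t4');b,db=snap('side','s4')
plan([560,-60,270],[503,150,270,240.3])
for n,dd in(('top',d),('side',db)):
    P,u,v=world(n,dd); rel=P-p
    m=(rel[:,0]>45)&(rel[:,0]<150)&(abs(rel[:,1])<25)&(rel[:,2]>10)&(rel[:,2]<70)
    Q=P[m]; c=np.median(Q,0); w=np.linalg.svd(Q-Q.mean(0))[2][0]; w*=np.sign(w[0]); print(n,len(Q),'mean rel tcp',(Q.mean(0)-p).round(1),'dir',w.round(3),np.percentile(rel[m][:,2],[5,95]))
    m=(rel[:,0]>45)&(rel[:,0]<200)&(abs(rel[:,1])<25)&(rel[:,2]>10)&(rel[:,2]<70); print(' end x rel',np.percentile(rel[m][:,0],[98,99.5]))
cv2.imwrite('pics/m4.png',cv2.resize(b[100:330,200:460],None,fx=3,fy=2.5,interpolation=cv2.INTER_CUBIC)[:,:,::-1])
E
```

```text
t 9.075 p [ 503.7 -308.6  268.3] yawx 178.38 z [ 0.007 -0.007 -1.   ] F [ 1.3  0.  -1.1] w 14.5 j [-0.69  0.33  0.16  1.39 -0.   -0.66]
-> [560. -60. 270.] tool dp m [-0.0493  0.2501 -0.0029] len 254.9
-> [503.  150.  270.  240.3] tool dp m [ 0.0629  0.2083 -0.0018] len 217.6
   rotvec deg [ -0.57   0.18 -61.92]
top 229 mean rel tcp [99.3 -1.6 46.8] dir [ 0.998 -0.054 -0.014] [41.97825786 51.68368864]
 end x rel [163.99987869 165.46758424]
side 534 mean rel tcp [97.3 -9.5 50. ] dir [ 1.    -0.025 -0.011] [42.62244821 54.95642481]
 end x rel [162.06494182 164.52553457]
```

View pics/m4.png

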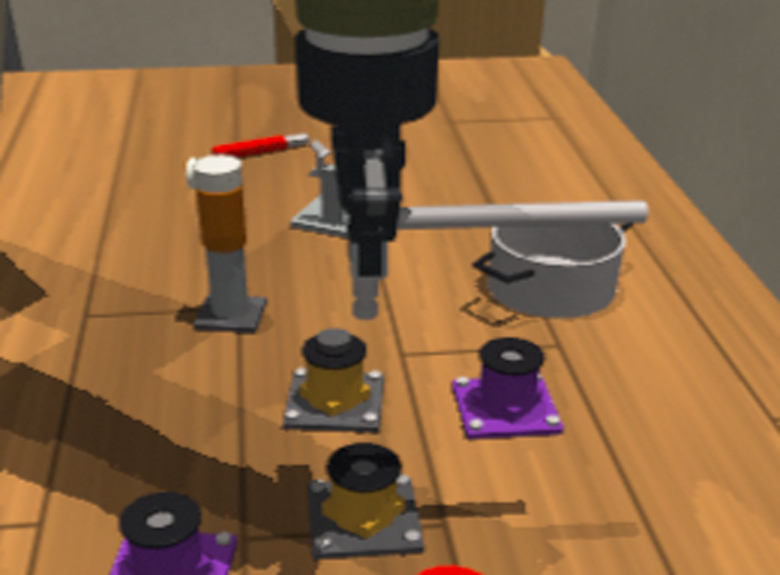

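The pipe is clear of the outlet. Its foot is at crop (365,308), the leg is level, and the plug and ring look undisturbed. I now carry it between the filter and the pot, with the foot about 228 mm up.

Call:
arm_command(dp=[[-0.01,0.04,0],[-0.01,0.05,0],[-0.01,0.053,0],[-0.01,0.053,0],[-0.01,0.053,0]], delta_rot=[[0,0,0],[0,0,0],[0,0,0],[0,0,0],[0,0,0]], jaw=[1,1,1,1,1])

```text
clock: 9.7
tool_pos: [558.7, -57.9, 261.5]
ee_rot: [-0.0, 0.014, 1.0, -0.0]
ft_force: [0.6, 0.1, -1.5]
grip_width: 14.5
```

Call:
arm_command(dp=[[0.01,0.05,0],[0.01,0.05,0],[0.015,0.05,0],[0.015,0.04,0],[0.015,0.02,0]], delta_rot=[[0,0,0],[0,0,0],[0,0,0],[0,0,0],[0,0,0]], jaw=[1,1,1,1,1])

```text
clock: 10.32
tool_pos: [498.8, 154.1, 261.4]
ee_rot: [-0.0, 0.013, 1.0, -0.0]
ft_force: [0.6, -1.6, -1.0]
grip_width: 14.6
```

Call:
arm_command(dp=[[0,0,0],[0,0,0],[0,0,0],[0,0,0],[0,0,0]], delta_rot=[[0,0,-10],[0,0,-10],[0,0,-10],[0,0,-10],[0,0,-10]], jaw=[1,1,1,1,1])

```text
clock: 10.95
tool_pos: [499.5, 152.1, 261.4]
ee_rot: [-0.001, -0.412, 0.911, -0.0]
ft_force: [0.3, 0.1, -1.7]
grip_width: 14.4
```

Call:
arm_command(dp=[[0,0,0],[0,0,0],[0,0,0],[0,0,0]], delta_rot=[[0,0,-9],[0,0,-2.9],[0,0,0],[0,0,0]], jaw=[1,1,1,1])

```text
clock: 11.45
tool_pos: [499.7, 152.3, 261.6]
ee_rot: [-0.0, -0.502, 0.865, -0.0]
ft_force: [-0.6, -0.6, -1.3]
grip_width: 14.5
```

```bash
python3 - <<'E'
from h import *
o,p,R=pose()
im,d=snap('top','t5');b,db=snap('side','s5')
plan([496.5,149,268,240.3])
t=np.radians(60.3);a=np.array([np.cos(t),np.sin(t)])
for n,dd in(('top',d),('side',db)):
    P,u,v=world(n,dd); rel=P-p; s=rel[:,:2]@a; c=rel[:,:2]@[-a[1],a[0]]
    m=(s>45)&(s<200)&(abs(c)<25)&(rel[:,2]>25)&(rel[:,2]<65)
    if m.sum()<20: print(n,'few',m.sum());continue
    pf=np.polyfit(s[m],c[m],1); pz=np.polyfit(s[m],rel[m][:,2],1); print(n,m.sum(),'lat slope/off',pf.round(4),'z slope',pz.round(4),'end s',np.percentile(s[m],[98,99.5]))
cv2.imwrite('pics/m5.png',np.hstack([cv2.resize(x,(400,400),interpolation=cv2.INTER_CUBIC) for x in(im[130:260,200:330],b[90:250,230:390])])[:,:,::-1])
E
```

```text
t 11.55 p [499.8 152.4 261.7] yawx -119.74 z [-0. -0. -1.] F [ 0.8 -0.5 -0.9] w 14.8 j [ 0.14  0.2  -0.02  1.34 -0.   -0.91]
-> [496.5 149.  268.  240.3] tool dp m [ 0.0046  0.0012 -0.0063] len 7.9
   rotvec deg [ 0.   -0.01 -0.04]
top few 5
side 24 lat slope/off [-0.0424  1.4147] z slope [-0.0832 50.7974] end s [160.01852144 161.06428939]
```

View pics/m5.png

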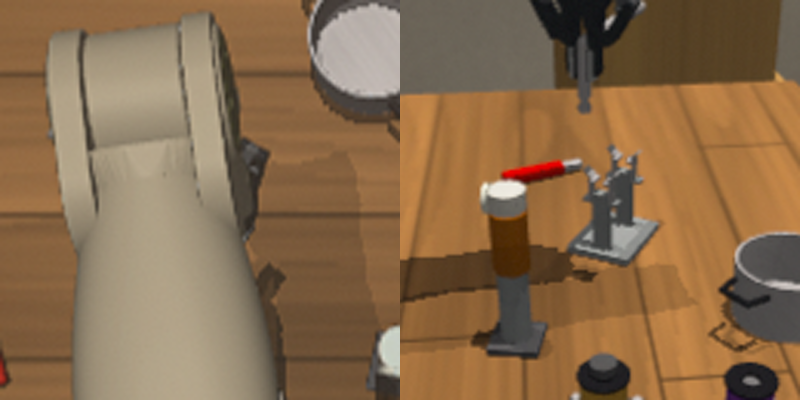

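Call:
arm_command(dp=[[0.0045,0.001,0.02],[0,0,0.04],[0,0,0.04],[0,0,0.04],[0,0,0.026]], delta_rot=[[0,0,0],[0,0,0],[0,0,0],[0,0,0],[0,0,0]], jaw=[1,1,1,1,1])

```text
clock: 12.18
tool_pos: [495.8, 148.9, 93.9]
ee_rot: [-0.001, -0.502, 0.865, 0.0]
ft_force: [0.4, -0.1, -1.8]
grip_width: 14.6
```

Call:
arm_command(dp=[[0,0,0]], delta_rot=[[0,0,0]], jaw=[1])

```text
clock: 12.3
tool_pos: [494.9, 148.8, 93.9]
ee_rot: [-0.002, -0.502, 0.865, 0.001]
ft_force: [-0.2, -0.4, -1.7]
grip_width: 14.3
```

```bash
cat > chk.py <<'E'
from h import *
import sys
tag=sys.argv[1]
o,p,R=pose()
b,db=snap('side','s'+tag)
im,d=snap('top','t'+tag)
plan([496.5,149,100,240.3])
t=np.radians(60.3);a=np.array([np.cos(t),np.sin(t)]);S=np.array([536.6,219.5])
for n,dd in(('top',d),('side',db)):
    P,u,v=world(n,dd); rel=P[:,:2]-S; s=rel@a; c=rel@[-a[1],a[0]]; z=P[:,2]
    for lo,hi in((-100,-48),(-26,26),(46,90)):
        m=(s>lo)&(s<hi)&(abs(c)<14)&(z>85)&(z<155)
        if m.sum()>3: print(n,(lo,hi),m.sum(),'c',c[m].mean().round(1),'z90',np.percentile(z[m],[50,90]).round(1),'s',s[m].min().round(1),s[m].max().round(1))
cv2.imwrite(f'pics/m{tag}.png',np.hstack([cv2.resize(x,(400,400),interpolation=cv2.INTER_CUBIC) for x in(im[130:260,200:330],b[100:250,230:380])])[:,:,::-1])
E
python3 chk.py 6
```

```text
t 12.4 p [497.3 149.2  96.5] yawx -119.71 z [ 0.001  0.    -1.   ] F [ 0.8  0.  -0.3] w 14.6 j [ 0.14  0.29 -0.33  0.95  0.   -0.92]
-> [496.5 149.  100.  240.3] tool dp m [ 0.0005  0.0006 -0.0035] len 3.6
   rotvec deg [-0.03  0.03 -0.01]
top (46, 90) 33 c 1.1 z90 [141.5 144.7] s 61.6 83.0
side (-100, -48) 157 c 1.0 z90 [121.1 144.2] s -98.8 -73.1
side (-26, 26) 15 c -1.3 z90 [139.5 142. ] s -24.7 5.1
side (46, 90) 28 c -0.8 z90 [136.5 138.5] s 47.6 83.4
```

View pics/m6.png

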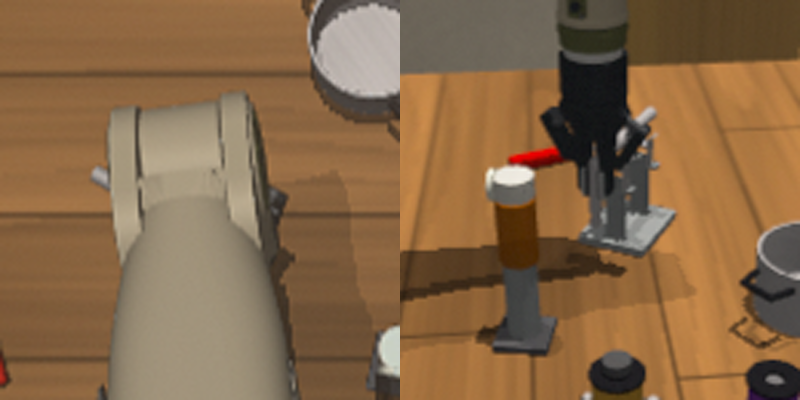

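View pics/s6.png

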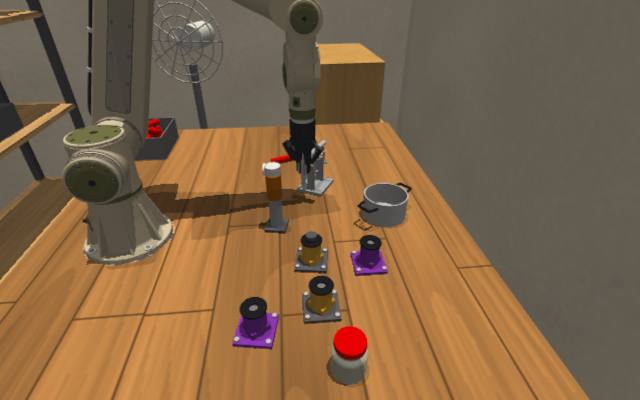

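The side crop shows the leg lying over both clips, with its end at crop (645,118). The depth fit puts the end at s = +83 mm with about 0 to 1 mm sideways offset. The forearm is well above the filter. Now I lower the leg into the mouths.

Call:
arm_command(dp=[[0,0,0.004],[0,0,0.004],[0,0,0.004],[0,0,0.003],[0,0,0.002]], delta_rot=[[0,0,0],[0,0,0],[0,0,0],[0,0,0],[0,0,0]], jaw=[1,1,1,1,1])

```text
clock: 13.02
tool_pos: [496.7, 149.1, 78.5]
ee_rot: [-0.0, -0.502, 0.865, 0.0]
ft_force: [-0.8, -0.3, -1.3]
grip_width: 14.4
```

Call:
arm_command(dp=[[0,0,0.001],[0,0,0.001],[0,0,0.001],[0,0,0]], delta_rot=[[0,0,0],[0,0,0],[0,0,0],[0,0,0]], jaw=[1,1,1,1])

```text
clock: 13.52
tool_pos: [497.1, 149.2, 76.0]
ee_rot: [0.0, -0.502, 0.865, -0.0]
ft_force: [0.3, -0.6, -1.0]
grip_width: 14.6
```

Call:
arm_command(dp=[[0,0,0.001],[0,0,0.001],[0,0,0.001],[0,0,0.001],[0,0,0]], delta_rot=[[0,0,0],[0,0,0],[0,0,0],[0,0,0],[0,0,0]], jaw=[1,1,1,1,1])

```text
clock: 14.15
tool_pos: [497.5, 149.5, 72.6]
ee_rot: [0.001, -0.502, 0.865, 0.0]
ft_force: [-1.1, -0.2, 7.4]
grip_width: 14.7
```

```bash
python3 chk.py 7
```

```text
t 14.25 p [497.5 149.5  72.7] yawx -119.69 z [ 0.002  0.001 -1.   ] F [-0.9 -0.2  6.6] w 14.7 j [ 0.14  0.31 -0.37  0.89  0.   -0.92]
-> [496.5 149.  100.  240.3] tool dp m [ 0.0009  0.0006 -0.0273] len 27.4
   rotvec deg [-0.06  0.11  0.01]
top (46, 90) 37 c -0.0 z90 [120.6 127.2] s 58.5 84.1
side (-100, -48) 152 c 2.3 z90 [117.  147.3] s -99.8 -70.3
side (-26, 26) 13 c -3.2 z90 [119.5 121.5] s -25.0 1.6
side (46, 90) 25 c -3.7 z90 [119.7 121.7] s 46.1 82.6
```

View pics/m7.png

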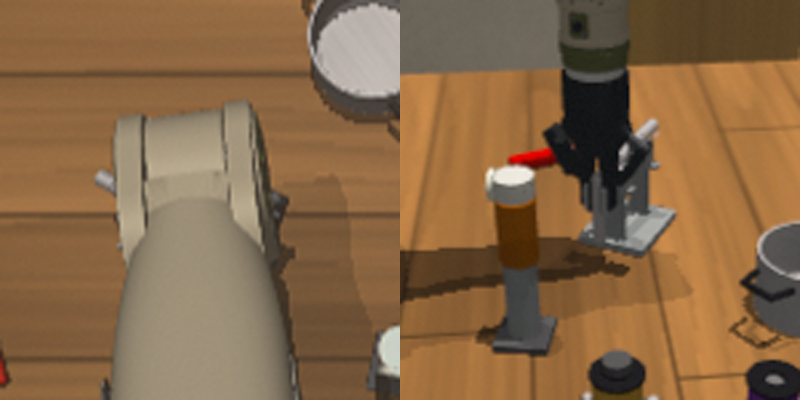

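Contact is about 8 N with the leg at the height expected for resting in the mouths (its top reads about 121). I release and then look.

Call:
arm_command(dp=[[0,0,-0.001],[0,0,0],[0,0,0],[0,0,0]], delta_rot=[[0,0,0],[0,0,0],[0,0,0],[0,0,0]], jaw=[0.85,0.6,0.5,0.5])

```text
clock: 14.75
tool_pos: [496.5, 149.0, 72.4]
ee_rot: [-0.0, -0.502, 0.865, 0.0]
ft_force: [0.5, -0.5, -0.7]
grip_width: 42.6
```

Call:
arm_command(dp=[[0,0,-0.01],[0,0,-0.03],[0,0,-0.04],[0,0,-0.04],[0,0,0]], delta_rot=[[0,0,0],[0,0,0],[0,0,0],[0,0,0],[0,0,0]], jaw=[0.5,0.5,0.5,0.5,0.8])

```text
clock: 15.38
tool_pos: [499.2, 149.4, 196.9]
ee_rot: [0.003, -0.502, 0.865, -0.001]
ft_force: [0.0, 0.3, -1.3]
grip_width: 25.5
```

```bash
python3 chk.py 8
```

```text
t 15.475 p [497.  149.1 193.3] yawx -119.7 z [ 0.001  0.    -1.   ] F [-0.8  0.4  0.5] w 17.1 j [ 0.14  0.22 -0.17  1.18  0.   -0.92]
-> [496.5 149.  100.  240.3] tool dp m [0.0005 0.0005 0.0933] len 93.3
   rotvec deg [-0.06  0.05  0.  ]
side (-100, -48) 89 c -1.8 z90 [112.9 121. ] s -92.2 -48.1
side (-26, 26) 47 c -3.2 z90 [119.  122.1] s -25.2 24.8
side (46, 90) 27 c -3.2 z90 [120.2 123.1] s 46.8 82.5
```

View pics/m8.png

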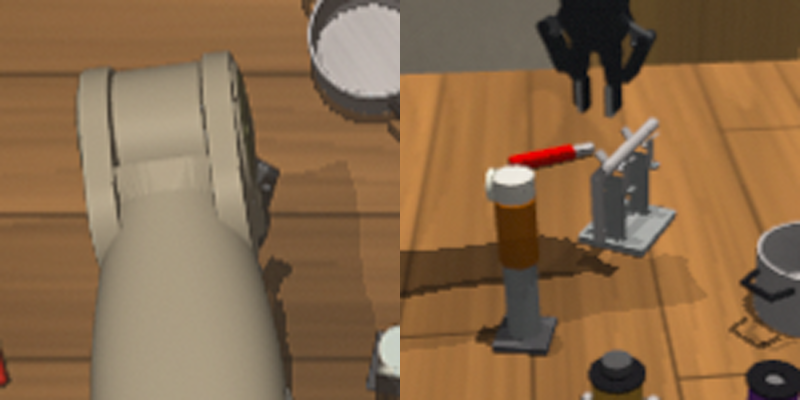

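The pipe rests level in both mouths, with its elbow end at about crop (600,170) and its far end at (655,122). I move above mid-span with closed fingers.

```bash
python3 -c "
from h import *
plan([536.6,219.5,193],[536.6,219.5,130])"
```

```text
t 15.475 p [497.  149.1 193.3] yawx -119.7 z [ 0.001  0.    -1.   ] F [-0.8  0.4  0.5] w 17.1 j [ 0.14  0.22 -0.17  1.18  0.   -0.92]
-> [536.6 219.5 193. ] tool dp m [-0.0807  0.0005  0.0004] len 80.7
-> [536.6 219.5 130. ] tool dp m [0.0001 0.0001 0.063 ] len 63.0
```

Call:
arm_command(dp=[[-0.04,0,0],[-0.041,0.0005,0],[0,0,0.02],[0,0,0.025],[0,0,0.015]], delta_rot=[[0,0,0],[0,0,0],[0,0,0],[0,0,0],[0,0,0]], jaw=[1,1,1,1,1])

```text
clock: 16.1
tool_pos: [534.8, 219.4, 129.9]
ee_rot: [-0.002, -0.502, 0.865, 0.001]
ft_force: [-0.9, 0.4, -0.2]
grip_width: -0.5
```

Call:
arm_command(dp=[[0,0,0.003],[0,0,0.002],[0,0,0.002],[0,0,0.002]], delta_rot=[[0,0,0],[0,0,0],[0,0,0],[0,0,0]], jaw=[1,1,1,1])

```text
clock: 16.6
tool_pos: [537.0, 219.8, 124.5]
ee_rot: [0.001, -0.502, 0.865, -0.0]
ft_force: [0.3, -0.2, 0.6]
grip_width: -0.3
```

Call:
arm_command(dp=[[0,0,0.002],[0,0,0.002],[0,0,0.002],[0,0,0.002],[0,0,0.002]], delta_rot=[[0,0,0],[0,0,0],[0,0,0],[0,0,0],[0,0,0]], jaw=[1,1,1,1,1])

```text
clock: 17.23
tool_pos: [537.4, 220.0, 115.2]
ee_rot: [0.001, -0.502, 0.865, -0.0]
ft_force: [-1.4, 0.1, 7.9]
grip_width: -0.2
```

Call:
arm_command(dp=[[0,0,0.002],[0,0,0.0015],[0,0,0.0015],[0,0,0]], delta_rot=[[0,0,0],[0,0,0],[0,0,0],[0,0,0]], jaw=[1,1,1,1])

```text
clock: 17.73
tool_pos: [536.0, 219.5, 108.2]
ee_rot: [-0.001, -0.502, 0.865, 0.0]
ft_force: [-0.0, -0.1, 0.3]
grip_width: -0.3
```

The force peaked and then fell, so it snapped in. I press a little further to make sure it is fully home.

Call:
arm_command(dp=[[0,0,0.001],[0,0,0.001],[0,0,0.001],[0,0,0]], delta_rot=[[0,0,0],[0,0,0],[0,0,0],[0,0,0]], jaw=[1,1,1,1])

```text
clock: 18.23
tool_pos: [537.2, 219.0, 107.7]
ee_rot: [0.001, -0.502, 0.865, -0.001]
ft_force: [-2.2, -3.4, 12.2]
grip_width: 0.0
```

Call:
arm_command(dp=[[0,0,-0.02],[0,0,-0.05],[0,0,-0.06],[0,0,-0.06],[0,0,-0.03]], delta_rot=[[0,0,0],[0,0,0],[0,0,0],[0,0,0],[0,0,0]], jaw=[1,1,1,1,1])

```text
clock: 18.85
tool_pos: [537.2, 219.8, 329.4]
ee_rot: [0.002, -0.502, 0.865, -0.001]
ft_force: [0.8, 0.4, 0.2]
grip_width: -0.2
```

Call:
arm_command(dp=[[-0.05,0.02,0],[-0.05,0.02,0],[-0.05,0.02,0],[-0.05,0.02,0],[0,0,0]], delta_rot=[[0,0,0],[0,0,0],[0,0,0],[0,0,0],[0,0,0]], jaw=[1,1,1,1,1])

```text
clock: 19.48
tool_pos: [565.8, 436.8, 321.4]
ee_rot: [-0.002, -0.504, 0.864, 0.0]
ft_force: [-0.3, -0.4, 0.2]
grip_width: 0.0
```

```bash
python3 chk.py 9
```

```text
t 19.575 p [565.9 433.4 324.1] yawx -119.64 z [-0.002 -0.002 -1.   ] F [ 0.  -0.7  1. ] w 0.2 j [ 0.54  0.65  0.81  1.73 -0.   -0.51]
-> [496.5 149.  100.  240.3] tool dp m [ 0.281  -0.0805  0.2247] len 368.7
   rotvec deg [ 0.05 -0.13  0.06]
top (-100, -48) 77 c -1.1 z90 [106.1 111. ] s -87.4 -48.1
top (-26, 26) 96 c -1.2 z90 [107.1 111.6] s -25.8 25.5
top (46, 90) 72 c -1.6 z90 [106.9 110.8] s 46.2 85.2
side (-100, -48) 64 c -1.6 z90 [101.6 106.4] s -89.5 -48.8
side (-26, 26) 35 c -2.9 z90 [104.8 107.1] s -25.8 26.0
side (46, 90) 16 c -2.6 z90 [105.  106.8] s 50.7 79.3
```

View pics/m9.png

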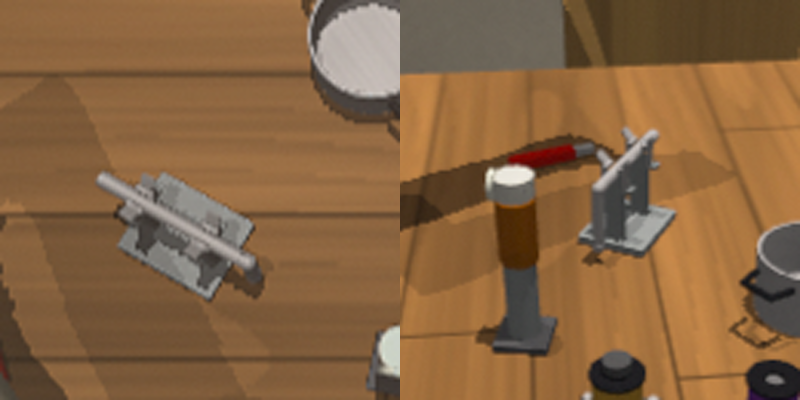

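The views show the leg level and in line with both clips, from crop (105,180) to (250,265) in the top view, with the short leg hanging past the rack's end. The leg's top is at about 107 to 110 mm, so it is fully seated. The arm is clear and the clock reads 19.6 s.

```bash
python3 -c "
from h import *
print(order.hand_in())"
```

```text
the job is handed in; nothing more can be done
None
```

The pipe is off its outlet and seated in both rack clips. I handed the job in at about 19.6 s; no verdict was reported.

**What I did**
- **Release:** I pressed outlet_a's ring down to its stop with the fingertips either side of the pipe. I then gripped the short leg, drew the pipe straight up and carried it between the filter and the pot.
- **Seating:** I laid the long leg in the clip mouths, let go, and pressed it in mid-span with closed fingers. The force rose to about 8 N, dropped off as it snapped in, then reached 12 N at a tip height of 107.7 mm, where the leg is fully home.

**Last checks**
- **Seat:** the leg is level and in line with the clips, with its top at about 107–111 mm (seated is 108 mm).
- **Position:** the mid point is about 9 mm along from the seat (limit 22 mm). Sideways it reads 1–3 mm off (limit 5 mm).
- **Short leg:** it hangs down past the end of the rack.
- **Arm:** it is clear of everything.

The two cameras disagreed by about 4 mm in height and 1–2 mm sideways, roughly within calibration error. I had no direct reading of the ring's travel. The filter, pot and plug looked unmoved in the pictures, but I did not re-measure them or the jar and pan handle at the end.

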